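Tap the taper arbor into the drill chuck and put the assembled chuck away

ROBOT

A 6-joint arm with a two-finger parallel gripper is mounted at the origin on a cart in front of the work surface, level with it; the furniture and walls round the work are solid. World frame = base frame: x ahead of the robot, y to its left, z up, the work surface at z = 0. Lengths are in m, angles in degrees, forces in N, time in s.
With the tool pointing down it reaches from about 0.25 to 0.725 m from the base axis. Payload 9.7 kg.
Tool frame: the origin (TCP) lies midway between the tips of the shut fingers; the grasp point (between the pads) lies 19 mm behind it; z points along the fingers, y is the line along which they close (so a half turn about z gives the same grasp; the last joint's range is limited). The gripper opens to 85 mm and grips with 20 to 120 N. Pads are 22 mm wide; open, the fingers measure 114 mm over their backs; the gripper's body (76 mm by 85 mm) begins 54 mm behind the grasp point. The pads swing forward as they close: fully open they stand 13 mm farther back than shut.
Start: joints at [72.88, 4.979, 10.078, 95.1, 0, 90], TCP at [0.162, 0.526, 0.231] pointing down, gripper open.
Joint ranges: [-179.16, 179.16], [-48.56, 103.87], [-65.8, 70.77], [-126.05, 130.52], [-82.76, 87.17], [-180, 180]. Speed limits (degrees/s): [127.2, 127.2, 147.25, 180, 180, 180].

INTERFACE

Orientations are given as [roll, pitch, yaw] about the fixed x, y, z axes, in that order (R = Rz(yaw) Ry(pitch) Rx(roll)).
In Python, from workcell import bot gives the robot as it stands.
- The arm moves only by the shell command python3 -m crank 'ROWS' [FORCE]. ROWS is JSON, a list of rows, each an object with "gripper": the finger opening in mm, from 0 to 85.4; "travel": the shift along the tool's x, y, z in mm, a list of three; "twist": the turn, a rotation vector about the tool's x, y, z in rad, a list of three. In form: [{"gripper": gripper, "travel": [tx, ty, tz], "twist": [rx, ry, rz]}, ...]. A call has 1 to 12 rows; each row shifts and turns the commanded pose from where the row before left it, along the tool's axes as they then stand; what a row does not reach is not made up. A row lasts 1/8 s, in which the tool goes at most 62.5 mm and 10.7 degrees, less where a joint would pass 70% of its speed; a pose out of reach is approached as far as the arm can. A call is refused whole if a number of a shift passes 62.5 or a number of a turn 0.188, either way. A call with a gripper value outside its range is refused whole. The fingers move at their own pace and stop on an object; FORCE is the grip in N (left out, the last holds). Time passes only in rows, so rows that do not move let the fingers close. It gives the time, the measured TCP pose, the force, the opening and the grip force at its end, in the units of the state.
- bot.get_obs(): the state, without advancing time (a new reading comes with each control period).
- bot.camera(name): name is "side" or "top"; returns the picture (420x560x3 uint8, red, green, blue); there is no depth.
- bot.calibration(name): a dict with "vfov" (degrees; the focal length in pixels is half the picture's height over the tangent of half this angle, whatever the lens; pixels are square), "cx", "cy" (the principal point, pixels), "camera_from_world" (4x4, takes a point from world to camera coordinates). Camera axes: x right, y down, z forward; pixel columns grow to the right and rows downward; lengths in m; the calibration is good to about 2 mm. A picture is of the moment at which its call begins. calibration takes no time and is no camera call.
- bot.job_done(): hands the job in; it is judged then, once.
The state is a dict: "time": time; "q": joint angles; "qd": joint speeds; "joint_efforts": joint torques, N m; "ee_pos": TCP position; "tcp_rot": TCP orientation; "wrist_force": force on the tool from outside, world axes, zero at the start; "torque": the same for the moment, N m; "opening": finger opening in m; "grasp_force": force on a finger pad.
Only numpy, scipy, OpenCV 4.12 (cv2) and the standard library are available. Lean on these libraries where they do the work, as an engineer would, in place of code of your own. Each camera call takes 0.05 s, during which the arm holds its last target. There are 200 camera calls.

TASK

Take the steel arbor out of the wooden block and set its tapered end into the socket of the drill chuck standing in the blue stand. Tap or press it down gently, never hard, until its shoulder is flush on the chuck, so that friction alone holds it. Then lift the chuck out of the stand by the arbor, set it upright into the empty round recess of the wooden block and let go, leaving the three pigment jars alone.

Things in the scene. Friction and masses are not known exactly. Their poses are not given: they have to be found in the camera images.
- arbor_grip (a point): Steel drill arbor, 90 mm long, 0.1 kg, loose, upright, tapered end down in the wooden block's small hole. This point is the middle of its plain upper shank (diameter 16 mm, from 30 mm below to 30 mm above this point, where its flat top is), on the axis; z points up along the axis, away from the taper; any yaw is the same. Grip it here, across the diameter.
- arbor_shoulder (a point): Centre of the underside of the arbor's dark flange (its shoulder; diameter 28 mm, 6 mm thick), on the axis, 36 mm below arbor_grip; z up along the axis. Below it is the tapered shank, 24 mm long, diameter 16 mm at the shoulder narrowing to 13 mm near the tip (10 mm at its chamfered end).
- chuck_mouth (a point): Centre of the drill chuck's flat top face, at the mouth of its tapered socket (19 mm wide, narrowing to 14 mm at the brass cheeks just inside, 32 mm deep); z up along the axis; 60 mm above the chuck's underside. The arbor is home when its shoulder lies flush here, where it stops dead. Never press the chuck into its stand with more than 50 N.
- stand: Blue steel assembly stand fixed to the table: a cup of outer diameter 68 mm, height 30 mm, on a grey foot of diameter 86 mm; the chuck stands 22 mm deep in it, on a floor 8 mm above the table. Origin at the centre of its underside, on the table.
- rack_nest (a point): Wooden storage block fixed to the table, 75 x 145 x 36 mm (its own x, y, z). This point is the centre of the floor of its empty round recess: 50 mm in diameter, 26 mm deep, floor 10 mm above the table; the chuck stands here with 3 mm of play all round. x and y lie along the block's sides; the arbor's hole is 70 mm away in +y.
- rack_hole (a point): Centre of the mouth of the arbor's hole in the same wooden block (19 mm in diameter, 26 mm deep), on the block's top face 36 mm above the table.
- jar_cinnabar: Bystander: small pigment jar with a black lid, 48 mm across, 62 mm high; origin at the centre of its underside. Leave alone.
- jar_ochre: Bystander: small pigment jar with a white lid, 42 mm across, 54 mm high; origin at the centre of its underside. Leave alone.
- jar_indigo: Bystander: small pigment jar with a red lid, 52 mm across, 70 mm high; origin at the centre of its underside. Leave alone.
- chuck: Drill chuck: loose round steel body, diameter 44 mm, 60 mm high, 0.2 kg, nose down in the stand with 1.5 mm of play; origin: centre of its chamfered underside. Set in loosely, the arbor stops 6 to 11 mm short of home; it then needs a push growing to 13 to 21 N just before home, stays where it is pushed to, and at home resists a pull of about 10 N.
There are look-alikes about, which are no part of the job. Leave any orange look-alike of the chuck alone. Leave any purple look-alike of the part that bears arbor_grip alone.

How it is judged:
By the outcome, as a careful person would: the job done as asked, in the order asked, and still so for the second after the job is handed in, with the robot touching nothing.
It also fails if it takes over 61 s, if anything falls off the work surface, if the arm or the gripper's body presses on something with over 40 N, if the wrist force passes 120 N, or if a joint passes its speed limit or range.

## Working session

There is one attempt and no reset: what is moved stays moved. The work goes in short steps, Python scripts to look and compute and a shell command to move; the robot and the scene stay as the last step left them, time stands still between calls to the robot, and variables do not carry over. Pictures are saved under pics/ and viewed, at most 10 in all, crops included, and the job is handed in when it is done.

```bash
mkdir -p pics
python3 - <<'E'
from workcell import bot
import cv2,numpy as np
for n in("side","top"):
    im=bot.camera(n); cv2.imwrite(f"pics/{n}0.png",im[:,:,::-1])
    c=bot.calibration(n); print(n,c)
o=bot.get_obs();print(o)
E
```

```text
side {'vfov': 42.489867031348, 'cx': 281.091374938902, 'cy': 208.57600482643755, 'camera_from_world': array([[ 0.98152437, -0.19028003, -0.0200852 , -0.57961435],
       [-0.10421248, -0.44360068, -0.89014504,  0.20046605],
       [ 0.16046701,  0.87579219, -0.45523443,  0.97797392],
       [ 0.        ,  0.        ,  0.        ,  1.        ]])}
top {'vfov': 45.29389769512081, 'cx': 285.5920632325511, 'cy': 206.11889966210913, 'camera_from_world': array([[ 2.15347486e-02, -9.99766813e-01,  1.60441783e-03,
         1.07518459e-01],
       [-9.98468903e-01, -2.15885227e-02, -5.09292133e-02,
         6.20168326e-01],
       [ 5.09519743e-02, -5.05213509e-04, -9.98700977e-01,
         9.74508523e-01],
       [ 0.00000000e+00,  0.00000000e+00,  0.00000000e+00,
         1.00000000e+00]])}
{'time': 0.1, 'q': array([ 7.28822979e+01,  5.00662902e+00,  1.00407187e+01,  9.50972676e+01,
       -1.22413822e-03,  9.00016838e+01]), 'qd': array([-0.07513176, -0.07893847,  0.16725706,  0.17285335,  0.02954612,
       -0.00131354]), 'joint_efforts': array([-1.04890580e-03, -5.21564913e+01,  4.65649188e+01,  1.61197339e-02,
       -4.13028306e-05,  1.97892211e-05]), 'ee_pos': array([0.16183751, 0.52546261, 0.23068206]), 'tcp_rot': array([-1.79936822e+02,  1.22599414e-03,  1.62880615e+02]), 'wrist_force': array([-0.70703029,  0.65645921,  0.189243  ]), 'torque': array([ 0.02953369, -0.00521527, -0.01778563]), 'grasp_force': 0.0, 'opening': 0.08514867587400096}
```

View pics/side0.png

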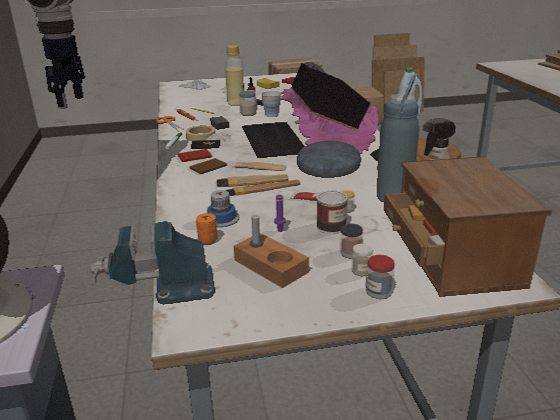

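View pics/top0.png

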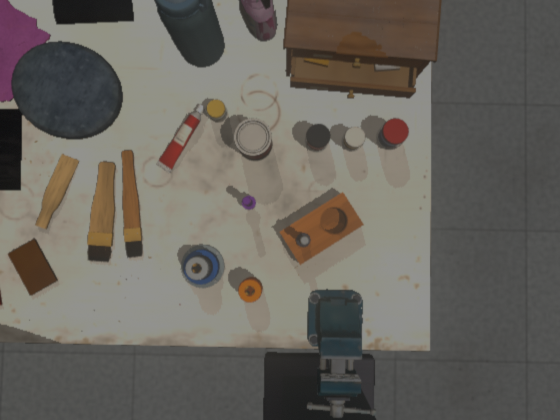

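The top view shows the chuck in its stand at (198,267), the arbor top at (305,240), and the empty nest at (334,220). The orange look-alike is at (250,290), the purple one at (248,202), and the vise at (337,330). I'll crop in on these.

```bash
cat > h.py <<'E'
import numpy as np,cv2
from workcell import bot
def cam(n):
    c=bot.calibration(n); f=210/np.tan(np.radians(c['vfov']/2)); return c,f
def cast(n,u,v,z):
    c,f=cam(n);M=c['camera_from_world'];R=M[:3,:3];C=-R.T@M[:3,3]
    d=R.T@np.array([(u-c['cx'])/f,(v-c['cy'])/f,1]);return C+d*(z-C[2])/d[2]
def proj(n,p):
    c,f=cam(n);M=c['camera_from_world'];q=M[:3,:3]@np.array(p)+M[:3,3]
    return np.array([c['cx']+f*q[0]/q[2],c['cy']+f*q[1]/q[2]])
E
python3 - <<'E'
from h import *
t=cv2.imread("pics/top0.png");s=cv2.imread("pics/side0.png")
a=cv2.resize(t[180:310,175:375],None,fx=4,fy=4,interpolation=cv2.INTER_CUBIC)
b=cv2.resize(s[182:290,190:320],None,fx=5,fy=5,interpolation=cv2.INTER_CUBIC)
cv2.imwrite("pics/tc.png",a);cv2.imwrite("pics/sc.png",b)
h=cv2.cvtColor(t,cv2.COLOR_BGR2HSV)
for nm,lo,hi,roi in(("blue",(100,120,40),(125,255,255),(170,235,230,300)),("wood",(3,110,60),(16,255,255),(270,180,370,270))):
    m=cv2.inRange(h,lo,hi);k=np.zeros_like(m);x0,y0,x1,y1=roi;k[y0:y1,x0:x1]=m[y0:y1,x0:x1]
    c=max(cv2.findContours(k,0,2)[0],key=cv2.contourArea)
    print(nm,cv2.contourArea(c),cv2.minEnclosingCircle(c),cv2.minAreaRect(c))
E
```

```text
blue 29.5 ((211.5, 264.5), 10.79361629486084) ((213.73533630371094, 263.94122314453125), (21.585670471191406, 4.850712776184082), 75.96376037597656)
wood 2787.5 ((321.0, 228.5), 41.24631118774414) ((320.8988952636719, 227.9381866455078), (38.79591751098633, 74.7298355102539), 57.9946174621582)
```

View pics/tc.png

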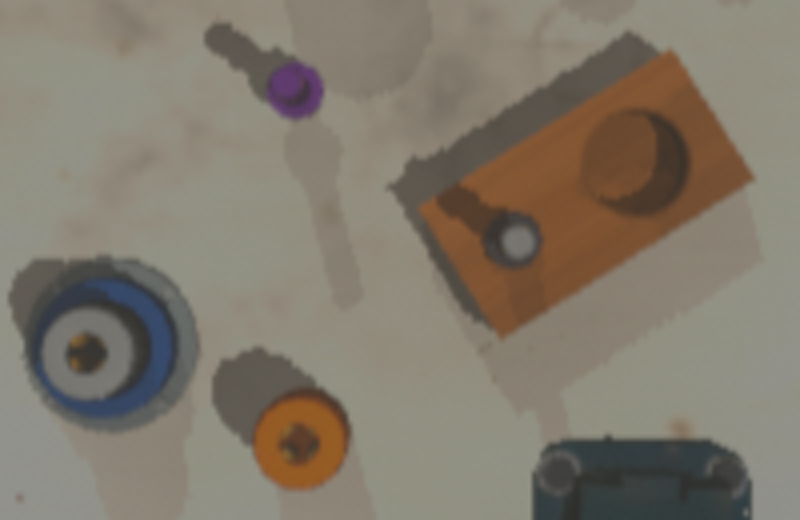

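View pics/sc.png

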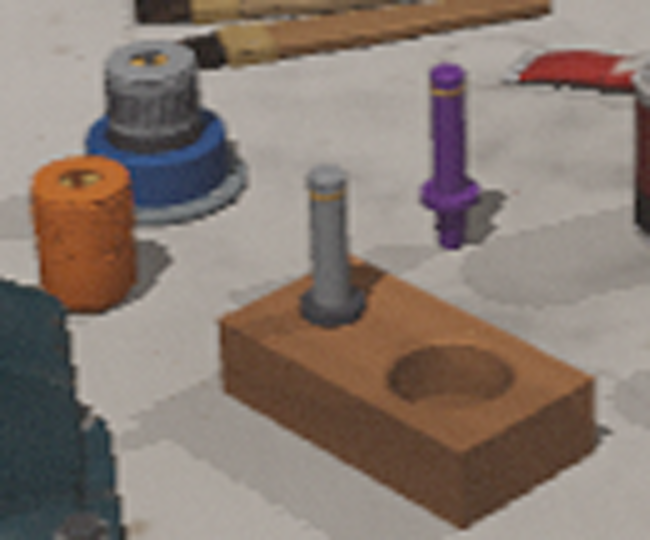

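The top crop shows the arbor top at (517,242), the chuck mouth at (88,352), the nest mouth at (636,162), and the block's top corners at (421,207), (672,50), (754,180) and (503,337). The side crop shows the arbor top at (327,177), the chuck top at (152,57) and the nest at (452,373).

Run:
```python
from h import *
T=lambda X,Y:((X+.5)/4-.5+175,(Y+.5)/4-.5+180)
S=lambda X,Y:((X+.5)/5-.5+190,(Y+.5)/5-.5+182)
np.set_printoptions(precision=4,suppress=True)
for n,t,s,z in(("arbor",(517,242),(327,177),.102),("flange",(512,241),(332,297),.042),("chuck",(88,352),(152,57),.068),("nest",(636,162),(452,373),.036),("stand",(113,345),(165,180),.008),("orange",(300,442),(82,176),.06)):
    print(n,cast("top",*T(*t),z),cast("side",*S(*s),z))
k=[cast("top",*T(*p),.036) for p in((421,207),(672,50),(754,180),(503,337))]
m=np.mean(k,0);print("block",m,[np.linalg.norm(k[i]-k[i-1]) for i in range(4)])
v=(k[0]+k[3]-k[1]-k[2]);v/=np.linalg.norm(v);print("dir nest->hole",v)
ks=[cast("side",*S(*p),.036) for p in((221,323),(594,381),(463,452),(358,258))];print(np.array(k),np.array(ks))
```

```text
arbor [0.5531 0.0869 0.102 ] [0.5543 0.0787 0.102 ]
flange [0.5526 0.087  0.042 ] [0.5548 0.0854 0.042 ]
chuck [0.4975 0.2831 0.068 ] [0.4997 0.2808 0.068 ]
nest [0.5917 0.0279 0.036 ] [0.594  0.0256 0.036 ]
stand [0.4967 0.2813 0.008 ] [0.5006 0.2696 0.008 ]
orange [0.4573 0.1845 0.06  ] [0.4594 0.1829 0.06  ]
block [0.5762 0.0509 0.036 ] [np.float64(0.07357069683086248), np.float64(0.14276475715235368), np.float64(0.07387656247411048), np.float64(0.14230666450343057)]
dir nest->hole [-0.5472  0.837   0.    ]
[[ 0.5678  0.1308  0.036 ]
 [ 0.6461  0.0114  0.036 ]
 [ 0.5843 -0.029   0.036 ]
 [ 0.5065  0.0902  0.036 ]] [[ 0.508   0.0849  0.036 ]
 [ 0.6479  0.0073  0.036 ]
 [ 0.5875 -0.0307  0.036 ]
 [ 0.572   0.1257  0.036 ]]
```

```bash
python3 -m crank '[{"gripper":50,"travel":[0,0,0],"twist":[0,0,-0.15]},{"gripper":50,"travel":[0,0,0],"twist":[0,0,-0.149]},{"gripper":50,"travel":[-39,-44,0],"twist":[0,0,0]},{"gripper":50,"travel":[-39,-44,0],"twist":[0,0,0]},{"gripper":50,"travel":[-39,-44,0],"twist":[0,0,0]},{"gripper":50,"travel":[-39,-44,0],"twist":[0,0,0]},{"gripper":50,"travel":[-39,-44,0],"twist":[0,0,0]},{"gripper":50,"travel":[-39,-44,0],"twist":[0,0,0]},{"gripper":50,"travel":[-39,-44,0],"twist":[0,0,0]},{"gripper":50,"travel":[-39,-44,0],"twist":[0,0,0]},{"gripper":50,"travel":[-39,-44,0],"twist":[0,0,0]},{"gripper":50,"travel":[-39,-44,0],"twist":[0,0,0]}]' 40
```

```text
time: 1.6
ee_pos: [0.5529, 0.084, 0.231]
tcp_rot: [180.0, -0.0, -180.0]
wrist_force: [1.4, 0.9, -0.3]
opening: 0.0501
grasp_force: 0.0
```

```bash
python3 -m crank '[{"gripper":50,"travel":[-0.6,2,45],"twist":[0,0,0]},{"gripper":50,"travel":[0,0,45],"twist":[0,0,0]},{"gripper":50,"travel":[0,0,45],"twist":[0,0,0]},{"gripper":50,"travel":[0,0,30],"twist":[0,0,0]},{"gripper":50,"travel":[0,0,13],"twist":[0,0,0]},{"gripper":50,"travel":[0,0,0],"twist":[0,0,0]},{"gripper":10,"travel":[0,0,0],"twist":[0,0,0]},{"gripper":10,"travel":[0,0,0],"twist":[0,0,0]},{"gripper":10,"travel":[0,0,0],"twist":[0,0,0]},{"gripper":10,"travel":[0,0,0],"twist":[0,0,0]}]' 40
python3 - <<'E'
from h import *
s=bot.camera("side")[:,:,::-1];cv2.imwrite("pics/s1.png",cv2.resize(s[120:300,190:370],None,fx=3.3,fy=3.3,interpolation=cv2.INTER_CUBIC))
E
```

```text
time: 2.85
ee_pos: [0.5534, 0.0878, 0.0546]
tcp_rot: [180.0, 0.1, -180.0]
wrist_force: [-0.3, -0.3, 7.0]
opening: 0.0152
grasp_force: 39.1
```

View pics/s1.png

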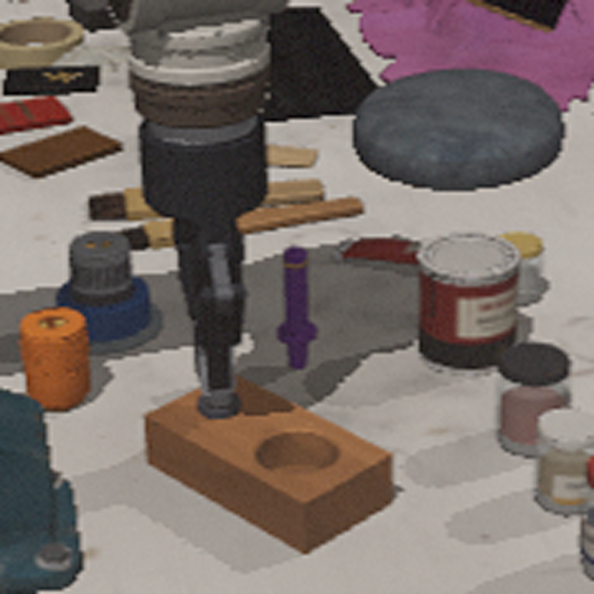

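```bash
python3 -m crank '[{"gripper":10,"travel":[0,0,-15],"twist":[0,0,0]},{"gripper":10,"travel":[0,0,-35],"twist":[0,0,0]},{"gripper":10,"travel":[0,0,-45],"twist":[0,0,0]},{"gripper":10,"travel":[0,0,-30],"twist":[0,0,0]},{"gripper":10,"travel":[14,48,0],"twist":[0,0,0]},{"gripper":10,"travel":[14,48,0],"twist":[0,0,0]},{"gripper":10,"travel":[14,48,0],"twist":[0,0,0]},{"gripper":10,"travel":[13,49,20],"twist":[0,0,0]},{"gripper":10,"travel":[0,0,35],"twist":[0,0,0]},{"gripper":10,"travel":[0,0,0],"twist":[0,0,0]},{"gripper":10,"travel":[0,0,0],"twist":[0,0,0]}]' 60
python3 - <<'E'
from h import *
s=bot.camera("side")[:,:,::-1];cv2.imwrite("pics/s2raw.png",s)
print(bot.get_obs()['ee_pos'])
cv2.imwrite("pics/s2.png",cv2.resize(s[150:250,170:290],None,fx=6,fy=6,interpolation=cv2.INTER_CUBIC))
E
```

```text
time: 4.28
ee_pos: [0.498, 0.2804, 0.125]
tcp_rot: [180.0, 0.1, 180.0]
wrist_force: [0.5, 0.7, 0.0]
opening: 0.0147
grasp_force: 58.7
[0.49832774 0.28045915 0.12529007]
```

View pics/s2.png

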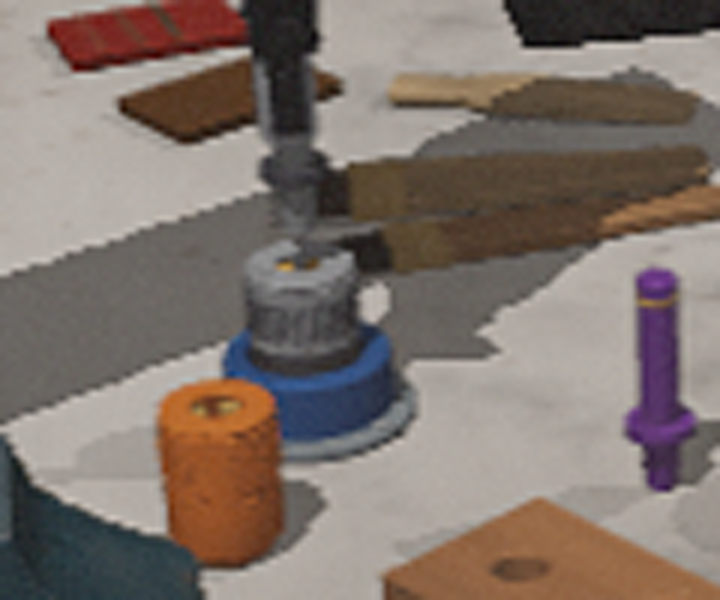

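The side crop shows the arbor hanging upright, flange at about (295,172) and tip at about (295,236), with the chuck mouth centre at about (301,264) below it. Next I compare these with projections.

Run:
```python
from h import *
c=lambda p:np.round((proj("side",p)-[170,150]+.5)*6-.5,1)
for n,p in(("flangemid",(.4982,.2804,.1098)),("tip",(.4982,.2804,.0828)),("mouth if under tcp",(.4982,.2804,.068)),("mouth est top",(.4975,.2831,.068)),("+x2",(.5002,.2804,.068)),("+y2",(.4982,.2824,.068))): print(n,c(p))
S=lambda X,Y:((X+.5)/6-.5+170,(Y+.5)/6-.5+150)
print(cast("side",*S(301,264),.068),cast("side",*S(295,172),.1098),cast("side",*S(295,236),.0828))
# chuck mouth: measure the top-face ellipse / gold cheeks
s=cv2.imread("pics/s2raw.png");print("torque",bot.get_obs()['torque'])
```

```text
flangemid [291.1 163.7]
tip [296.2 227.1]
mouth if under tcp [298.9 261.3]
mouth est top [296.5 258.6]
+x2 [304.  260.8]
+y2 [298.4 259.2]
[0.49878766 0.27776228 0.068     ] [0.49896662 0.27210088 0.1098    ] [0.49701892 0.27224778 0.0828    ]
torque [ 0.0061828  -0.00172775  0.01772307]
```

```bash
python3 -m crank '[{"gripper":10,"travel":[0,2.5,0],"twist":[0,0,0]},{"gripper":10,"travel":[0,0,5],"twist":[0,0,0]},{"gripper":10,"travel":[0,0,5],"twist":[0,0,0]},{"gripper":10,"travel":[0,0,4],"twist":[0,0,0]},{"gripper":10,"travel":[0,0,4],"twist":[0,0,0]},{"gripper":10,"travel":[0,0,0],"twist":[0,0,0]}]' 60; python3 -m crank '[{"gripper":10,"travel":[0,0,3],"twist":[0,0,0]},{"gripper":10,"travel":[0,0,3],"twist":[0,0,0]},{"gripper":10,"travel":[0,0,0],"twist":[0,0,0]}]'
```

```text
time: 5.08
ee_pos: [0.4973, 0.2831, 0.1048]
tcp_rot: [-180.0, -0.0, -180.0]
wrist_force: [0.1, -0.3, -0.8]
opening: 0.0146
grasp_force: 58.7
time: 5.45
ee_pos: [0.4974, 0.2832, 0.099]
tcp_rot: [-180.0, -0.0, -180.0]
wrist_force: [-0.4, 0.7, -0.8]
opening: 0.0145
grasp_force: 58.7
```

```bash
for i in 1 2 3; do python3 -m crank '[{"gripper":10,"travel":[0,0,1],"twist":[0,0,0]},{"gripper":10,"travel":[0,0,1],"twist":[0,0,0]},{"gripper":10,"travel":[0,0,0],"twist":[0,0,0]}]' 70 | egrep 'ee_pos|wrist'; done
```

```text
ee_pos: [0.4975, 0.2832, 0.0973]
wrist_force: [1.1, -0.0, 0.5]
ee_pos: [0.4976, 0.2832, 0.0953]
wrist_force: [-0.5, 0.5, -1.0]
ee_pos: [0.4977, 0.2834, 0.0936]
wrist_force: [-1.0, 1.0, 2.6]
```

```bash
for i in 1 2 3 4; do python3 -m crank '[{"gripper":10,"travel":[0,0,0.6],"twist":[0,0,0]},{"gripper":10,"travel":[0,0,0.6],"twist":[0,0,0]},{"gripper":10,"travel":[0,0,0],"twist":[0,0,0]}]' 80 | egrep 'ee_pos|wrist'; done
```

```text
ee_pos: [0.4977, 0.2834, 0.0926]
wrist_force: [-1.8, 1.2, 5.6]
ee_pos: [0.4978, 0.2835, 0.0919]
wrist_force: [-2.6, 0.7, 8.3]
ee_pos: [0.4979, 0.2836, 0.0912]
wrist_force: [-3.1, 1.0, 11.9]
ee_pos: [0.498, 0.2837, 0.0904]
wrist_force: [-3.8, 0.7, 13.3]
```

```bash
for i in 1 2 3 4; do python3 -m crank '[{"gripper":10,"travel":[0,0,0.6],"twist":[0,0,0]},{"gripper":10,"travel":[0,0,0.6],"twist":[0,0,0]},{"gripper":10,"travel":[0,0,0],"twist":[0,0,0]}]' 80 | egrep 'ee_pos|wrist|rot'; done
```

```text
ee_pos: [0.498, 0.2837, 0.0893]
tcp_rot: [179.9, 0.1, -180.0]
wrist_force: [-4.2, 0.9, 15.1]
ee_pos: [0.4981, 0.2837, 0.0883]
tcp_rot: [179.9, 0.1, -180.0]
wrist_force: [-4.5, 0.7, 16.0]
ee_pos: [0.4981, 0.2838, 0.0872]
tcp_rot: [179.9, 0.1, -180.0]
wrist_force: [-3.9, 0.1, 16.4]
ee_pos: [0.4983, 0.2839, 0.0867]
tcp_rot: [179.9, 0.2, -180.0]
wrist_force: [-5.5, -0.4, 21.4]
```

```bash
for i in 1 2; do python3 -m crank '[{"gripper":10,"travel":[0,0,0.6],"twist":[0,0,0]},{"gripper":10,"travel":[0,0,0.6],"twist":[0,0,0]},{"gripper":10,"travel":[0,0,0],"twist":[0,0,0]}]' 80 | egrep 'ee_pos|wrist|rot'; done;  python3 - <<'E'
from h import *
s=bot.camera("side")[:,:,::-1]
cv2.imwrite("pics/s3.png",cv2.resize(s[160:240,190:270],None,fx=7,fy=7,interpolation=cv2.INTER_CUBIC))
E
```

```text
ee_pos: [0.4985, 0.2839, 0.0866]
tcp_rot: [179.8, 0.2, -180.0]
wrist_force: [-7.0, -0.4, 27.8]
ee_pos: [0.4988, 0.2841, 0.0866]
tcp_rot: [179.8, 0.3, -180.0]
wrist_force: [-8.5, -2.6, 35.4]
```

View pics/s3.png

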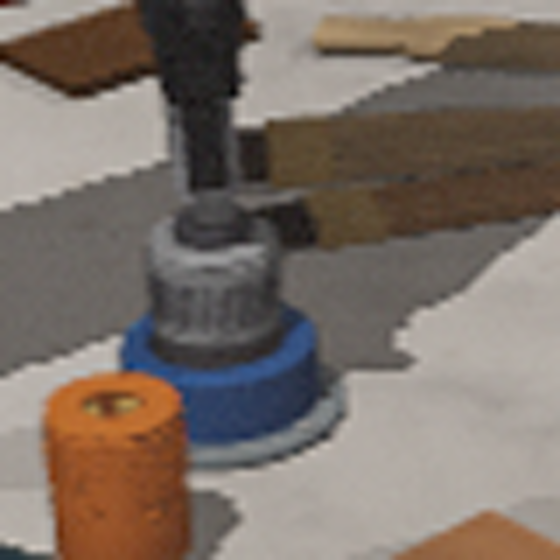

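The flange lies flush on the chuck top (crop at about (212,228)). The TCP stopped dead at z=0.0866, the predicted home, so I lift gently.

```bash
python3 -m crank '[{"gripper":10,"travel":[0,0,-2],"twist":[0,0,0]},{"gripper":10,"travel":[0,0,-2],"twist":[0,0,0]},{"gripper":10,"travel":[0,0,-1],"twist":[0,0,0]},{"gripper":10,"travel":[0,0,-1],"twist":[0,0,0]},{"gripper":10,"travel":[0,0,-2],"twist":[0,0,0]},{"gripper":10,"travel":[0,0,-2],"twist":[0,0,0]},{"gripper":10,"travel":[0,0,0],"twist":[0,0,0]}]' 80;python3 -m crank '[{"gripper":10,"travel":[0,0,-3],"twist":[0,0,0]},{"gripper":10,"travel":[0,0,-4],"twist":[0,0,0]},{"gripper":10,"travel":[0,0,-5],"twist":[0,0,0]},{"gripper":10,"travel":[0,0,-6],"twist":[0,0,0]},{"gripper":10,"travel":[0,0,-8],"twist":[0,0,0]},{"gripper":10,"travel":[0,0,-10],"twist":[0,0,0]},{"gripper":10,"travel":[0,0,-12],"twist":[0,0,0]},{"gripper":10,"travel":[0,0,-12],"twist":[0,0,0]},{"gripper":10,"travel":[0,0,-10],"twist":[0,0,0]},{"gripper":10,"travel":[0,0,-5],"twist":[0,0,0]},{"gripper":10,"travel":[0,0,0],"twist":[0,0,0]}]' 80
```

```text
time: 11.25
ee_pos: [0.4975, 0.283, 0.091]
tcp_rot: [-180.0, -0.0, -180.0]
wrist_force: [0.7, 0.2, -3.4]
opening: 0.0143
grasp_force: 77.9
time: 12.62
ee_pos: [0.4977, 0.2833, 0.1666]
tcp_rot: [180.0, 0.0, -180.0]
wrist_force: [0.9, -0.2, -3.6]
opening: 0.0142
grasp_force: 78.0
```

```bash
python3 -m crank '[{"gripper":10,"travel":[-4.5,-12],"twist":[0,0,0]}]' 2>&1 | tail -1; python3 -m crank '[{"gripper":10,"travel":[-6,-16,0],"twist":[0,0,0]},{"gripper":10,"travel":[-11,-30,0],"twist":[0,0,0]},{"gripper":10,"travel":[-13,-35,0],"twist":[0,0,0]},{"gripper":10,"travel":[-13,-35,0],"twist":[0,0,0]},{"gripper":10,"travel":[-13,-35,0],"twist":[0,0,0]},{"gripper":10,"travel":[-13,-35,0],"twist":[0,0,0]},{"gripper":10,"travel":[-12,-32,0],"twist":[0,0,0]},{"gripper":10,"travel":[-8.5,-22.6,0],"twist":[0,0,0]},{"gripper":10,"travel":[-5,-14,10],"twist":[0,0,0]},{"gripper":10,"travel":[0,0,15],"twist":[0,0,0]},{"gripper":10,"travel":[0,0,13],"twist":[0,0,0]},{"gripper":10,"travel":[0,0,0],"twist":[0,0,0]}]' 80;  python3 - <<'E'
from h import *
np.set_printoptions(precision=4,suppress=True)
print(bot.get_obs()['ee_pos'])
s=bot.camera("side")[:,:,::-1];t=bot.camera("top")[:,:,::-1]
A=cv2.resize(s[195:295,225:325],None,fx=4,fy=4,interpolation=cv2.INTER_CUBIC);B=cv2.resize(t[170:270,270:370],None,fx=4,fy=4,interpolation=cv2.INTER_CUBIC)
cv2.imwrite("pics/s4.png",np.hstack([A,B]))
for n,o,p in(("under",.5922,.0287),):
  for z in(.048,.036): print(z,(proj("side",(o,p,z))-[225,195]+.5)*4)
E
```

```text
schema error: expected 3 numbers
time: 14.12
ee_pos: [0.591, 0.0294, 0.1264]
tcp_rot: [-180.0, -0.2, -179.9]
wrist_force: [0.1, 0.3, -2.9]
opening: 0.0144
grasp_force: 78.2
[0.591  0.0294 0.1264]
0.048 [216.7683 223.5132]
0.036 [217.2981 244.0038]
```

View pics/s4.png

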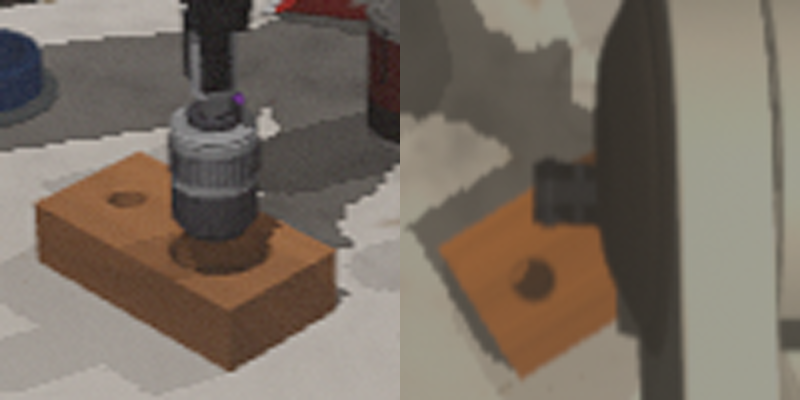

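Side half: the chuck bottom spans columns 172–259 and the recess 170–270 (centre about (220,246)), so the chuck needs about 2 mm more +x and 1 mm less y.

```bash
python3 -m crank '[{"gripper":10,"travel":[-2,-1.3,0],"twist":[0,0,0]},{"gripper":10,"travel":[0,0,5],"twist":[0,0,0]},{"gripper":10,"travel":[0,0,4],"twist":[0,0,0]},{"gripper":10,"travel":[0,0,3],"twist":[0,0,0]},{"gripper":10,"travel":[0,0,2],"twist":[0,0,0]},{"gripper":10,"travel":[0,0,2],"twist":[0,0,0]},{"gripper":10,"travel":[0,0,0],"twist":[0,0,0]}]' 80; python3 -m crank '[{"gripper":10,"travel":[0,0,2],"twist":[0,0,0]},{"gripper":10,"travel":[0,0,2],"twist":[0,0,0]},{"gripper":10,"travel":[0,0,0],"twist":[0,0,0]}]' 80
```

```text
time: 15.1
ee_pos: [0.594, 0.0273, 0.1122]
tcp_rot: [180.0, -0.0, -180.0]
wrist_force: [0.6, 0.2, -2.8]
opening: 0.0142
grasp_force: 78.2
time: 15.48
ee_pos: [0.594, 0.0273, 0.1081]
tcp_rot: [180.0, -0.0, -180.0]
wrist_force: [-0.1, -0.3, -3.3]
opening: 0.0142
grasp_force: 78.2
```

```bash
python3 -m crank '[{"gripper":10,"travel":[0.7,0.5,3],"twist":[0,0,0]},{"gripper":10,"travel":[0,0,4],"twist":[0,0,0]},{"gripper":10,"travel":[0,0,4],"twist":[0,0,0]},{"gripper":10,"travel":[0,0,3],"twist":[0,0,0]},{"gripper":10,"travel":[0,0,2],"twist":[0,0,0]},{"gripper":10,"travel":[0,0,1],"twist":[0,0,0]},{"gripper":10,"travel":[0,0,0],"twist":[0,0,0]}]' 80; for i in 1 2; do python3 -m crank '[{"gripper":10,"travel":[0,0,0.7],"twist":[0,0,0]},{"gripper":10,"travel":[0,0,0.7],"twist":[0,0,0]},{"gripper":10,"travel":[0,0,0],"twist":[0,0,0]}]' 80 |egrep "ee|wrist"; done
```

```text
time: 16.35
ee_pos: [0.5934, 0.0278, 0.0913]
tcp_rot: [180.0, 0.0, -180.0]
wrist_force: [-0.4, -0.3, -2.2]
opening: 0.0141
grasp_force: 78.2
ee_pos: [0.5934, 0.0278, 0.0898]
wrist_force: [-0.4, 0.1, -3.0]
ee_pos: [0.5935, 0.0278, 0.0889]
wrist_force: [-0.8, -0.2, 1.2]
```

```bash
python3 -m crank '[{"gripper":10,"travel":[0,0,0.3],"twist":[0,0,0]},{"gripper":10,"travel":[0,0,0],"twist":[0,0,0]},{"gripper":50,"travel":[0,0,0],"twist":[0,0,0]},{"gripper":50,"travel":[0,0,0],"twist":[0,0,0]},{"gripper":50,"travel":[0,0,0],"twist":[0,0,0]},{"gripper":50,"travel":[0,0,0],"twist":[0,0,0]},{"gripper":50,"travel":[0,0,-15],"twist":[0,0,0]},{"gripper":50,"travel":[0,0,-35],"twist":[0,0,0]},{"gripper":50,"travel":[0,0,-45],"twist":[0,0,0]},{"gripper":50,"travel":[0,0,-35],"twist":[0,0,0]},{"gripper":50,"travel":[50,20,0],"twist":[0,0,0]},{"gripper":50,"travel":[0,0,0],"twist":[0,0,0]}]' 20
python3 - <<'E'
from h import *
s=bot.camera("side")[:,:,::-1]
cv2.imwrite("pics/s5.png",cv2.resize(s[170:310,190:400],None,fx=3.5,fy=3.5,interpolation=cv2.INTER_CUBIC))
E
```

```text
time: 18.6
ee_pos: [0.5415, 0.0486, 0.2199]
tcp_rot: [180.0, 0.1, -179.9]
wrist_force: [0.1, -0.3, 1.0]
opening: 0.0498
grasp_force: 0.0
```

View pics/s5.png

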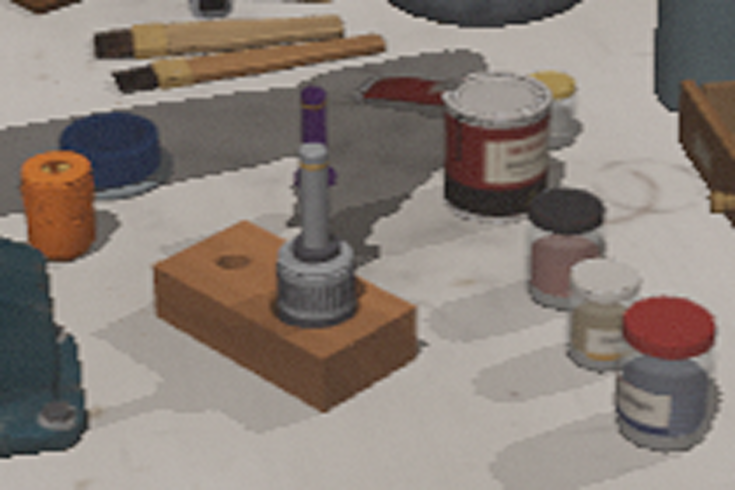

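The chuck, with the arbor flush in it, stands upright in the recess (crop (315,285)). The jars and look-alikes are undisturbed.

```bash
python3 -c "
from workcell import bot
print(bot.job_done())"
```

```text
the job is handed in; nothing more can be done
None
```

The arbor is pressed flush into the chuck (peak push about 35 N) and the chuck stands upright in the block's recess, released, with the jars and look-alikes untouched; the job was handed in at about 19 s of the 61 s limit.

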